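# Press the pastry instruments home in their fitted tray

### The job

Put the probe thermometer and the sugar meter away in the fitted tray: lay each one, display side up, in the cutout of its own shape and press it down past the stiff sprung grips until it lies fully home on the bottom of its cutout at both ends. Do not disturb the ring cutter, the tape roll or the custard cup.

Things in the scene. Friction and masses are not known exactly. Their poses are not given: they have to be found in the camera images.
- tray: Fixed black tray, 168 (x) x 176 mm (y), 27 mm high, with a rigid grey insert: its top 24 mm, the floor of its two cutouts 8 mm above the worktop. Origin: centre of the underside; z up. Both cutouts run along y: the thermometer's at x = -39, the sugar meter's at x = +39 mm, each the tool's outline with 2 mm clearance a side and a 3.5 mm chamfer at the mouth.
- thermo_cutout (a point): Floor point of the thermometer's cutout where its origin lies when seated. Four sprung rubber nubs in the side walls of either cutout, two near each end, squeeze the tool by 2.5 mm a side: a tool laid in rests on them, underside about 10 mm above the floor; it takes some 8 to 18 N down, at its middle or on both ends, to reach the floor, where friction holds it.
- thermo_cutout_head (a point): Point on the floor of the thermometer's cutout in the middle of its wide head part (tray x = -39, y = +50, z = 8 mm); the wide end of that cutout is towards the tray's +y.
- meter_cutout (a point): Floor point of the sugar meter's cutout where the meter's origin lies when seated (tray x = +39, y = 0, z = 8 mm). Same sprung nubs and press as in the other cutout.
- thermometer: Probe thermometer, white plastic, 140 mm long (y), 21 mm thick, 0.1 kg, lying display up: slim straight grip 28 mm wide (y -70 to +30 mm), square head 46 mm wide (y +30 to +70 mm) with a dark display on top. Origin: on its underside at mid-length, on the grip, its balance point; z up. Seated, it stands 5 mm above the insert's top.
- thermo_head_end (a point): Middle of the lower edge of the thermometer's wide end (y = +70 mm, on its underside).
- thermo_tail_end (a point): Middle of the lower edge of the thermometer's slim end (y = -70 mm, on its underside).
- sugar_meter: Pocket sugar meter, white plastic, dog-bone shape, 116 mm long (y), 21 mm thick, 0.11 kg, lying display up: waist 28 mm wide, 60 mm long, between equal end blocks 48 mm wide, 28 mm long, one with a dark display, one with a round steel well. Origin: underside, mid-waist, its balance point; z up. Fits its cutout either way round. Seated, it stands 5 mm above the insert's top.
- meter_end_a (a point): Middle of the lower edge of the meter's display end (y = +58 mm, on its underside).
- meter_end_b (a point): Middle of the lower edge of the meter's sample-well end (y = -58 mm, on its underside).
- ring_cutter: Bystander: open steel ring cutter, 71 mm wide, 36 mm high. Origin: centre of its underside.
- tape_roll: Bystander: roll of masking tape lying flat, 82 mm wide, 24 mm high. Origin: centre of its underside.
- custard_cup: Bystander: paper portion cup of custard, 59 mm wide, 46 mm high. Origin: centre of its underside.
- finger_trough (a point): Centre of the floor of a finger trough (tray x = 0, y = 0, z = 8 mm) as deep as the cutouts, 42 mm wide (tray y from -21 to +21 mm), that crosses both cutouts at mid-length and runs out through gaps in the tray's side walls: fingers holding a tool at its middle can go down in it to the floor with the tool.
There are look-alikes about, which are no part of the job. What is shaped like the sugar_meter but orange is not meant.

How it is judged:
By the outcome, as a careful person would: the job done as asked, in the order asked, and still so for the second after the job is handed in, with the robot touching nothing.
It also fails if it takes over 64 s, if anything falls off the work surface, if the arm or the gripper's body presses on something with over 40 N, if the wrist force passes 120 N, or if a joint passes its speed limit or range.

### The arm

A 7-joint arm with a two-finger parallel gripper is mounted at the origin on a cart in front of the work surface, level with it; the furniture and walls round the work are solid. World frame = base frame: x ahead of the robot, y to its left, z up, the work surface at z = 0. Lengths are in m, angles in rad, forces in N, time in s.
With the tool pointing down it reaches from about 0.4 to 0.875 m from the base axis. Payload 19.3 kg.
Tool frame: the origin (TCP) lies at the very end of the fingers, on their centre line; the grasp point (between the pads) lies bot.pinch_z behind it (bot.pinch_z is the distance from the TCP to the grasp point, in m); z points along the fingers, y is the line along which they close (so a half turn about z gives the same grasp; the last joint's range is limited). The gripper opens to 85 mm and grips with 20 to 120 N. Pads are 22 mm wide; open, the fingers measure 114 mm over their backs; the gripper's body (76 mm by 85 mm) begins 54 mm behind the grasp point. The pads swing forward as they close: fully open they stand 13 mm farther back than shut.
Start: joints at [-1.289, 0.521, -0.036, 1.599, 0.021, 1.021, -0.113], TCP at [0.215, 0.587, 0.231] pointing down, gripper open.
Joint ranges: [-2.91, 2.91], [-0.3, 2.13], [-1.5, 1.42], [0.17, 2.43], [-1.26, 4.41], [0.16, 1.93], [-2.52, 2.52]. Speed limits (rad/s): [1.89, 1.89, 2.39, 2.39, 3.01, 3.01, 3.01].

### API

Orientations are given as [roll, pitch, yaw] about the fixed x, y, z axes, in that order (R = Rz(yaw) Ry(pitch) Rx(roll)).
In Python, from workcell import bot, grab_frame, ticket gives the robot as it stands.
- The arm moves only by the tool arm_command, never from a script. Its argument "commands" is a list of rows, each a list of 3 entries, a list of its own where there are three numbers: the shift along the world's x, y, z in mm, then the turn about the world's z in rad, then the gripper command: -1 is fully open, 1 is shut, values between are in proportion. In form: [[[tx, ty, tz], roll, fingers], ...]. A call has 1 to 20 rows; each row shifts and turns the commanded pose from where the row before left it; what a row does not reach is not made up. A row lasts 1/10 s, in which the tool goes at most 50 mm and 8.59 degrees, less where a joint would pass 70% of its speed; a pose out of reach is approached as far as the arm can. A call with a gripper value outside its range is refused whole. The fingers move at their own pace and stop on an object; "newtons" is the grip in N (left out, the last holds). Time passes only in rows, so rows that do not move let the fingers close. It gives the time, the measured TCP pose, the force, the opening and the grip force at its end, in the units of the state.
- bot.observe(): the state, without advancing time (a new reading comes with each control period).
- grab_frame(name): name is "side" or "top" or "wrist"; returns a dict with "image" (480x640x3 uint8, red, green, blue), "vertical_fov" (degrees; the focal length in pixels is half the picture's height over the tangent of half this angle, whatever the lens; pixels are square), "cx", "cy" (the principal point, pixels), "R" (3x3) and "t" (3): a world point X has camera coordinates R X + t. Camera axes: x right, y down, z forward; pixel columns grow to the right and rows downward; lengths in m; the calibration is good to about 2 mm. The wrist camera is an equidistant fisheye: a pixel r from the principal point sees the ray r / f radians off the axis. A picture is of the moment at which its call begins. There is no depth.
- ticket.job_done(): hands the job in; it is judged then, once.
The state is a dict: "clock": time; "qpos": joint angles; "qd": joint speeds; "joint_efforts": joint torques, N m; "position": TCP position; "tool_rot": TCP orientation; "force": force on the tool from outside, world axes, zero at the start; "moment": the same for the moment, N m; "grip_width": finger opening in m; "finger_force": force on a finger pad.
Only numpy, scipy, OpenCV 4.12 (cv2) and the standard library are available. Lean on these libraries where they do the work, as an engineer would, in place of code of your own. Each camera call takes 0.05 s, during which the arm holds its last target. There are 200 camera calls.

## Working session

There is one attempt and no reset: what is moved stays moved. The work goes in short steps, Python scripts to look and compute and a tool call to move; the robot and the scene stay as the last step left them, time stands still between calls to the robot, and variables do not carry over. Pictures are saved under pics/ and viewed, at most 10 in all, crops included, and the job is handed in when it is done.

Besides the shell and the picture viewer there is one more tool, called as name(argument=value, ...) on one line, values as JSON. arm_command: Moves the arm, as the interface text tells. Its arguments: {"type":"object","properties":{"commands":{"type":"array"},"newtons":{"type":"number"}},"required":["commands"]}

```bash
mkdir -p pics; ls
python3 - <<'E'
from workcell import bot, grab_frame
import cv2
print(bot.pinch_z, bot.observe())
for n in ("top","side"):
    f=grab_frame(n); cv2.imwrite(f"pics/{n}0.png",f["image"][:,:,::-1]); print(n,f["vertical_fov"],f["cx"],f["cy"],f["R"],f["t"])
E
```

```text
pics
0.0187 {'clock': 0.0, 'qpos': array([-1.28919287,  0.52200186, -0.03633743,  1.59999546,  0.02122299,
        1.02111338, -0.11281555]), 'qd': array([ 0.00306073, -0.00023058,  0.00011662,  0.0006168 , -0.00032988,
        0.00036167, -0.00052356]), 'joint_efforts': array([-1.74357087e-03, -9.27093029e+01,  1.97926417e+00, -3.69953585e+01,
        1.77952449e-02,  7.87282304e-03, -1.68457854e-05]), 'position': array([0.21528896, 0.58639143, 0.2307377 ]), 'tool_rot': array([-3.14046440e+00,  9.58859260e-05,  2.78978423e+00]), 'force': array([-0.36092214, -0.02123346, -0.19858125]), 'moment': array([ 0.03748371,  0.01722752, -0.02448273]), 'finger_force': 0.0, 'grip_width': 0.08502057991718956}
top 47.077390850136574 318.1718059643302 239.73779249319082 [[-1.42611596e-02 -9.99897396e-01 -1.34754144e-03]
 [-9.93863575e-01  1.43229172e-02 -1.09681581e-01]
 [ 1.09689628e-01 -2.24914186e-04 -9.93965862e-01]] [-0.09832229  0.5715841   1.17620702]
side 46.05011212914553 323.320901231663 241.36401709016027 [[ 0.9332027  -0.35926174  0.00798301]
 [-0.20900505 -0.56070567 -0.80120287]
 [ 0.29231765  0.74601619 -0.59833956]] [-0.56612449  0.11570918  1.15000083]
```

View pics/top0.png

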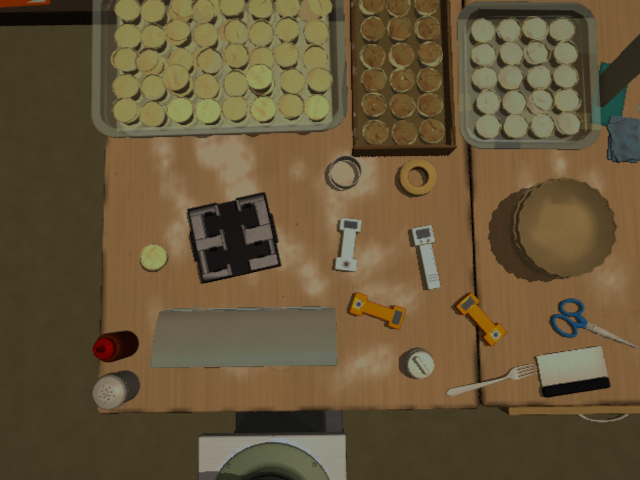

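View pics/side0.png

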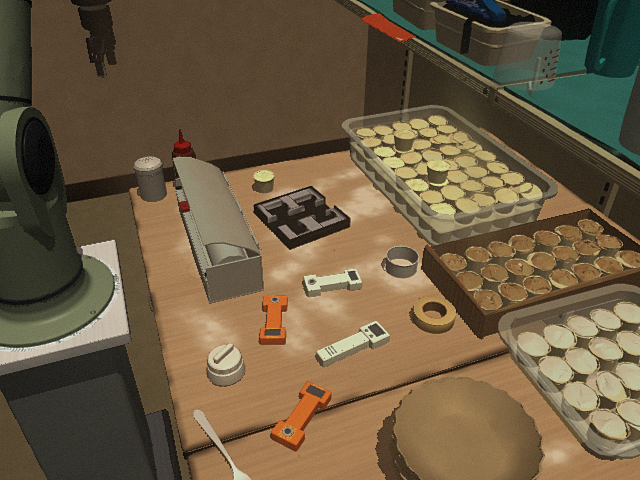

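The top view shows the tray at (235,237), the white meter at (347,245) with its display end up, the thermometer at (425,257) with its head up, the cutter at (344,173), the tape at (418,178) and the cup at (153,257). The orange look-alikes are at (377,310) and (481,318).

```bash
cat > h.py <<'E'
import numpy as np, cv2
from workcell import bot, grab_frame
def ray(f,px):
    px=np.atleast_2d(np.asarray(px,float)); h=f["image"].shape[0]
    F=h/2/np.tan(np.radians(f["vertical_fov"])/2)
    d=(px-[f["cx"],f["cy"]])/F
    if f.get("fish"):
        r=np.linalg.norm(d,axis=1,keepdims=True); d=d/np.maximum(r,1e-9)*np.tan(r)
    d=np.c_[d,np.ones(len(d))]
    R=np.asarray(f["R"]); return -R.T@f["t"], d@R
def toz(f,px,z):
    c,d=ray(f,px); return (c+d*((z-c[2])/d[:,2])[:,None])[:,:2]
def fr(n):
    f=dict(grab_frame(n)); f["fish"]= n=="wrist"; return f
def rect(f,mask,z):
    c=max(cv2.findContours(mask,cv2.RETR_EXTERNAL,cv2.CHAIN_APPROX_NONE)[0],key=cv2.contourArea)
    p=toz(f,c[:,0,:],z)*1000
    return cv2.minAreaRect(p.astype(np.float32)),c
E
python3 - <<'E'
from h import *
f=fr("top"); im=f["image"]; hsv=cv2.cvtColor(im,cv2.COLOR_RGB2HSV)
def roi(m,x0,y0,x1,y1):
    o=np.zeros_like(m); o[y0:y1,x0:x1]=m[y0:y1,x0:x1]; return o
dark=((hsv[...,2]<70)*255).astype(np.uint8)
white=((hsv[...,1]<70)&(hsv[...,2]>120))*255; white=white.astype(np.uint8)
k=np.ones((7,7),np.uint8)
for n,m,b,z in (("tray",dark,(175,180,295,295),.027),("meter",white,(325,210,370,280),.021),("thermo",white,(405,218,448,297),.021)):
    m=cv2.morphologyEx(roi(m,*b),cv2.MORPH_CLOSE,k)
    r,c=rect(f,m,z); print(n,r,cv2.boundingRect(c)); print(cv2.boxPoints(r))
for n,p,z in (("ring",(344,173),.036),("tape",(418,178),.024),("cup",(153,257),.046)): print(n,toz(f,p,z))
a=cv2.resize(im[180:295,180:295],(575,575),interpolation=3)
cv2.imwrite("pics/tray.png",a[:,:,::-1])
E
```

```text
tray ((578.8984375, 81.4421615600586), (169.3062286376953, 189.48309326171875), 11.917835235595703) (187, 192, 94, 92)
[[476.5051    156.65993  ]
 [515.635     -28.738821 ]
 [681.29175     6.2243958]
 [642.16187   191.62314  ]]
meter ((561.2119750976562, -172.69683837890625), (45.99824142456055, 113.95513153076172), 82.41990661621094) (336, 218, 26, 53)
[[ 501.69843 -187.97896]
 [ 614.6578  -203.011  ]
 [ 620.7255  -157.41472]
 [ 507.76617 -142.38268]]
thermo ((529.935302734375, -347.6970520019531), (138.04119873046875, 44.01890182495117), 10.153443336486816) (412, 225, 28, 64)
[[ 458.11566 -338.1996 ]
 [ 465.87555 -381.5291 ]
 [ 601.75494 -357.19452]
 [ 593.99506 -313.865  ]]
ring [[ 0.71734258 -0.16577136]]
tape [[ 0.70636194 -0.33131476]]
cup [[0.53615582 0.25052622]]
```

View pics/tray.png

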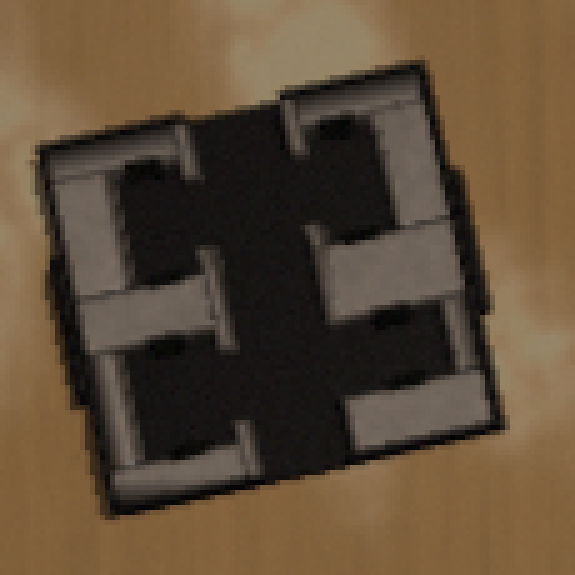

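The crop shows a wide-then-slim slot in the lower row, with the wide end on the left, so that is the thermometer's cutout. Tray +y points to world +y and tray yaw is about 0.2. The trough runs along world x. I'll move over the tray for a wrist look, aligned with it.

arm_command(commands=[[[10, -26, 8], -0.05, -1], [[10, -26, 8], -0.05, -1], [[10, -26, 8], -0.05, -1], [[10, -26, 8], -0.05, -1], [[10, -26, 8], -0.05, -1], [[15, -26, 4], -0.05, -1], [[15, -26, 4], -0.05, -1], [[15, -26, 4], -0.05, -1], [[15, -26, 4], -0.05, -1], [[15, -26, 4], -0.05, -1], [[15, -26, 0], -0.05, -1], [[15, -26, 0], -0.05, -1], [[15, -26, 0], -0.05, -1], [[15, -26, 0], -0.05, -1], [[15, -26, 0], -0.05, -1], [[15, -26, 0], -0.05, -1], [[15, -26, 0], -0.05, -1], [[15, -26, 0], -0.05, -1], [[15, -26, 0], -0.05, -1], [[15, -26, 0], -0.05, -1]])

```text
clock: 2.15
position: [0.4908, 0.0656, 0.2913]
tool_rot: [-3.141, -0.0, 1.788]
force: [-0.2, 0.4, 0.3]
grip_width: 0.0858
finger_force: 0.0
```

Run:
```python
from h import *
f=fr("wrist"); cv2.imwrite("pics/w1.png",f["image"][:,:,::-1]); print(f["vertical_fov"],f["cx"],f["cy"],-np.array(f["R"]).T@f["t"],f["R"])
np.save("w1.npy",f,allow_pickle=True)
```

```text
65.70646984690485 319.5291191987602 241.33359263456123 [0.47475749 0.13538626 0.43451484] [[ 0.97637828  0.21605988  0.00189224]
 [ 0.20689268 -0.93740484  0.28012065]
 [ 0.06229663 -0.27311223 -0.95996294]]
```

View pics/w1.png

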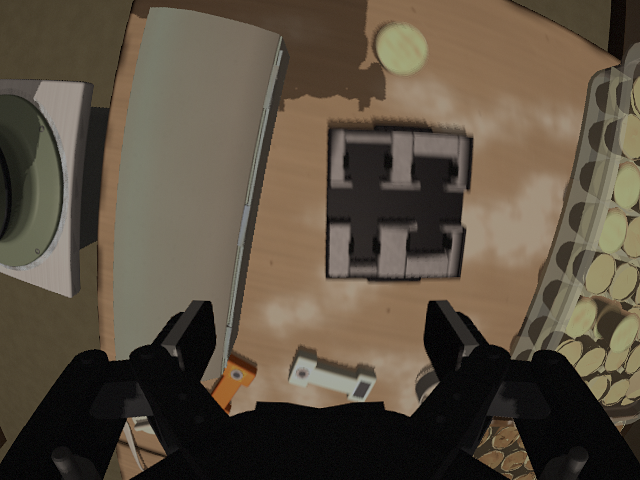

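The wrist view shows the tray, with corners near (328,128), (472,135), (462,278) and (327,278). The trough is horizontal there. The meter is at (332,375).

```bash
cat > tray.py <<'E'
from h import *
f=np.load("w1.npy",allow_pickle=True).item(); im=f["image"]; hsv=cv2.cvtColor(im,cv2.COLOR_RGB2HSV).astype(int)
chroma=im.max(2).astype(int)-im.min(2)
for cth in (18,25,32):
    m=np.zeros(im.shape[:2],np.uint8); m[105:292,310:490]=((chroma<cth)*255)[105:292,310:490]
    m=cv2.morphologyEx(cv2.morphologyEx(m,cv2.MORPH_OPEN,np.ones((3,3))),cv2.MORPH_CLOSE,np.ones((9,9)))
    r,c=rect(f,m,.027)
    p=toz(f,c[:,0,:],.027)*1000; a=np.radians(12); ctr=np.array([579,81.])
    for it in range(8):
        u=np.array([np.cos(a),np.sin(a)]); v=np.array([-u[1],u[0]])
        q=(p-ctr)@np.c_[u,v]
        S={}
        for n,ax,sg,h in (("x+",0,1,84),("x-",0,-1,84),("y+",1,1,88),("y-",1,-1,88)):
            o=1-ax; s=(abs(abs(q[:,o])-55)<20)&(abs(q[:,ax]*sg-h)<8)
            k=np.polyfit(q[s,o],q[s,ax],1); res=q[s,ax]-np.polyval(k,q[s,o]); g=abs(res)<1.5
            k=np.polyfit(q[s,o][g],q[s,ax][g],1); S[n]=k
        da=np.mean([-S["x+"][0],-S["x-"][0],S["y+"][0],S["y-"][0]])
        ctr=ctr+u*(S["x+"][1]+S["x-"][1])/2+v*(S["y+"][1]+S["y-"][1])/2; a+=da
    print(cth,ctr,np.degrees(a),{n:np.round(k,3) for n,k in S.items()},cv2.boundingRect(c))
u=np.array([np.cos(a),np.sin(a)]); v=np.array([-u[1],u[0]])
print("thermo",ctr-39*u,"meter",ctr+39*u, "yaw",a+np.pi/2)
E
python3 tray.py
```

```text
18 [581.26387515  79.31239252] 11.922694228779795 {'x+': array([-1.0000e-03,  8.2769e+01]), 'x-': array([ 5.0000e-03, -8.2769e+01]), 'y+': array([1.00e-03, 8.55e+01]), 'y-': array([ 3.00e-03, -8.55e+01])} (326, 125, 147, 156)
25 [581.12949302  80.46229698] 12.270864711755907 {'x+': array([4.0000e-03, 8.2885e+01]), 'x-': array([ 1.2000e-02, -8.2885e+01]), 'y+': array([1.7000e-02, 8.7402e+01]), 'y-': array([-2.0000e-03, -8.7402e+01])} (326, 123, 147, 159)
32 [581.01533491  81.32176976] 12.536616053696346 {'x+': array([1.0000e-02, 8.3176e+01]), 'x-': array([ 1.3000e-02, -8.3176e+01]), 'y+': array([2.2000e-02, 8.8942e+01]), 'y-': array([ 1.0000e-03, -8.8942e+01])} (325, 120, 148, 163)
thermo [542.94519289  72.85629357] meter [619.08547692  89.78724594] yaw 1.789601553990276
```

Tray centre is about (581,80) with yaw 0.21. Next the thermometer at (530,-348), yaw 0.177.

arm_command(commands=[[[2, -21, 0], -0.08, -1], [[2, -21, 0], -0.08, -1], [[2, -21, 0], -0.08, -1], [[2, -21, 0], -0.08, -1], [[2, -21, -5], -0.08, -1], [[2, -21, -5], -0.08, -1], [[2, -21, -5], -0.08, -1], [[2, -21, -5], -0.08, -1], [[2, -21, -5], -0.08, -1], [[2, -21, -5], -0.08, -1], [[2, -21, -5], -0.08, -1], [[2, -21, -10], -0.08, -1], [[2, -21, -10], -0.08, -1], [[2, -21, -10], -0.08, -1], [[2, -21, -10], -0.08, -1], [[2, -21, -10], -0.08, -1], [[2, -21, -10], -0.08, -1], [[2, -21, -10], -0.08, -1], [[2, -21, -10], -0.08, -0.2], [[1, -15, -10], -0.09, -0.2]])

```text
clock: 4.2
position: [0.5286, -0.3498, 0.1652]
tool_rot: [3.141, 0.001, 0.172]
force: [0.1, 0.6, 0.4]
grip_width: 0.0588
finger_force: 0.0
```

Run:
```python
from h import *
s=bot.observe(); print(s["position"],s["tool_rot"],s["grip_width"])
f=fr("wrist"); im=f["image"]; cv2.imwrite("pics/w2.png",im[:,:,::-1])
```

```text
[ 0.52856761 -0.34980405  0.16520368] [3.14091662e+00 8.15119882e-04 1.72445017e-01] 0.05881126882357865
```

View pics/w2.png

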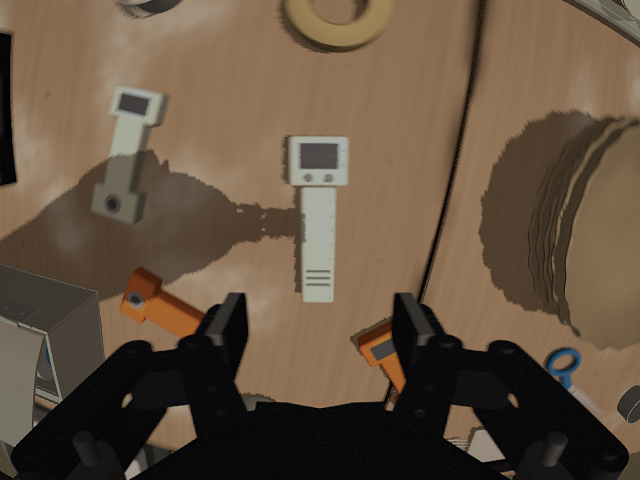

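The thermometer stands upright in the wrist view, centred at (319,218) between the fingers, with its head at the top. I'll measure it from here.

Run:
```python
from h import *
f=fr("wrist"); im=f["image"].astype(int)
ch=im.max(2)-im.min(2)
def meas(b,z=.021,name=""):
    x0,y0,x1,y1=b; m=np.zeros(im.shape[:2],np.uint8)
    m[y0:y1,x0:x1]=(((im[...,1]-0.78*im[...,0]>8)&(ch<45))*255)[y0:y1,x0:x1]
    m=cv2.morphologyEx(m,cv2.MORPH_CLOSE,np.ones((9,9)))
    m=cv2.morphologyEx(m,cv2.MORPH_OPEN,np.ones((5,5)))
    r,c=rect(f,m,z); print(name,r,cv2.boundingRect(c))
meas((275,120,365,312),name="thermo"); meas((85,80,175,230),name="meter")
```

```text
thermo ((529.9967041015625, -346.35498046875), (138.6371307373047, 45.993873596191406), 9.520818710327148) (284, 134, 61, 169)
meter ((563.5689697265625, -187.5612030029297), (86.59393310546875, 123.68911743164062), 88.30891418457031) (88, 80, 87, 146)
```

arm_command(commands=[[[1, 3, -20], 0, -0.2], [[0, 0, -20], 0, -0.2], [[0, 0, -20], 0, -0.2], [[0, 0, -20], 0, -0.2], [[0, 0, -20], 0, -0.2], [[0, 0, -20], 0, -0.2], [[0, 0, -15], 0, -0.2], [[0, 0, -10], 0, -0.2], [[0, 0, -8], 0, -0.2], [[0, 0, -6], 0, -0.2], [[0, 0, -3], 0, -0.2], [[0, 0, 0], 0, -0.2]], newtons=60)

```text
clock: 5.5
position: [0.5304, -0.3443, 0.0043]
tool_rot: [-3.142, -0.0, 0.18]
force: [0.0, 0.2, 0.2]
grip_width: 0.051
finger_force: 0.0
```

arm_command(commands=[[[0, 0, 0], 0, 1], [[0, 0, 0], 0, 1], [[0, 0, 0], 0, 1], [[0, 0, 0], 0, 1], [[0, 0, 0], 0, 1], [[0, 0, 0], 0, 1]], newtons=60)

```text
clock: 6.1
position: [0.5307, -0.3446, 0.005]
tool_rot: [3.141, -0.001, 0.18]
force: [-0.6, 0.7, 6.1]
grip_width: 0.0266
finger_force: 60.0
```

arm_command(commands=[[[0, 0, 10], 0, 1], [[0, 0, 20], 0, 1], [[0, 0, 30], 0, 1], [[0, 0, 30], 0, 1], [[0, 0, 30], 0, 1], [[0, 0, 25], 0, 1], [[1, 20, 0], 0.1, 1], [[1, 20, 0], 0.1, 1], [[1, 20, 0], 0.1, 1], [[1, 20, 0], 0.1, 1], [[1, 20, 0], 0.1, 1], [[1, 20, 0], 0.1, 1], [[1, 20, 0], 0.1, 1], [[1, 20, 0], 0.1, 1], [[1, 20, 0], 0.1, 1], [[1, 20, 0], 0.1, 1], [[1, 20, 0], 0.1, 1], [[1, 20, 0], 0.1, 1]], newtons=60)

```text
clock: 7.9
position: [0.5423, -0.1036, 0.1501]
tool_rot: [3.141, 0.0, 1.384]
force: [0.0, -0.2, -0.8]
grip_width: 0.0266
finger_force: 59.1
```

arm_command(commands=[[[0, 20, 0], 0.1, 1], [[0, 20, 0], 0.1, 1], [[0, 20, 0], 0.1, 1], [[0, 20, 0], 0.1, 1], [[0, 20, 0], 0, 1], [[0, 20, 0], 0, 1], [[0, 20, 0], 0, 1], [[0, 20, 0], 0, 1], [[0, 16, 0], 0, 1], [[0, 0, 0], 0, 1]])

```text
clock: 8.9
position: [0.5423, 0.0739, 0.1496]
tool_rot: [3.141, -0.001, 1.782]
force: [-0.1, -0.5, -1.2]
grip_width: 0.0267
finger_force: 59.1
```

Run:
```python
from h import *
f=np.load("w1.npy",allow_pickle=True).item()
print("box base",toz(f,[(245,290),(287,60)],0), "if top 80mm",toz(f,[(245,240),(284,40)],.08))
s=bot.observe(); print(s["position"],s["tool_rot"],s["grip_width"],s["finger_force"])
f=fr("wrist"); np.save("w3.npy",f,allow_pickle=True); cv2.imwrite("pics/w3.png",f["image"][:,:,::-1])
```

```text
box base [[ 0.42310607 -0.07291   ]
 [ 0.4195073   0.21576278]] if top 80mm [[0.42426519 0.0197349 ]
 [0.42242675 0.22013517]]
[0.54232971 0.07388972 0.1495883 ] [ 3.14129748e+00 -5.55265971e-04  1.78234216e+00] 0.02672805740433661 59.14282500743866
```

View pics/w3.png

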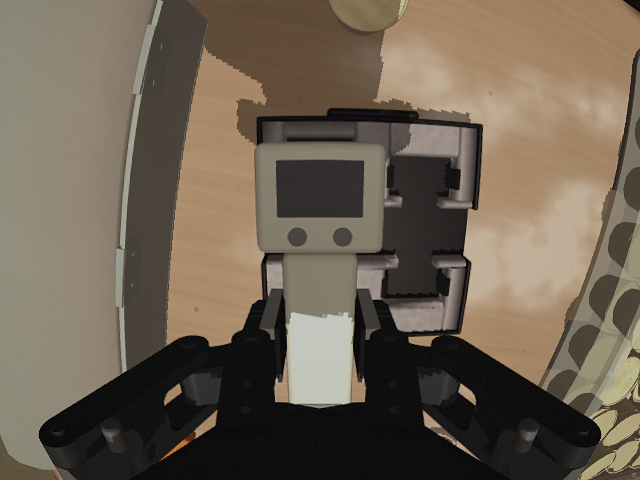

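The thermometer is held straight, with its head spanning columns 255–385 (centre 320), over the lower cutout. The tray's corners are near (258,118), (482,125) and (462,333).

Run:
```python
from h import *
f=np.load("w3.npy",allow_pickle=True).item()
s=bot.observe(); T=s["position"][:2]*1000; a=s["tool_rot"][2]-np.pi/2
M=np.array([[np.cos(a),-np.sin(a)],[np.sin(a),np.cos(a)]])
print("head end rel TCP (x,y along tool)",(toz(f,[(320,144),(256,180),(384,180)],.1656)*1000-T)@M)
c=toz(f,[(258,118),(482,125),(462,333)],.027)*1000; print(c,np.linalg.norm(c[0]-c[1]),np.linalg.norm(c[1]-c[2]))
d=c[0]-c[1];e=c[1]-c[2];print(np.degrees(np.arctan2(-d[1],-d[0])),np.degrees(np.arctan2(-e[0],e[1])),(c[0]+c[2])/2)
```

```text
head end rel TCP (x,y along tool) [[ 2.63067505e-02  7.03164262e+01]
 [-2.21211748e+01  5.80862310e+01]
 [ 2.22542285e+01  5.81688197e+01]]
[[481.73714489 148.01644656]
 [643.75335061 182.76465869]
 [682.20848146  13.00287636]] 165.70060097581242 174.06280426601757
12.105053601555877 12.763471706372451 [581.97281317  80.50966146]
```

arm_command(commands=[[[1, -2, -20], 0, 1], [[0, 0, -25], 0, 1], [[0, 0, -25], 0, 1], [[0, 0, -25], 0, 1], [[0, 0, -12], 0, 1], [[0, 0, -6], 0, 1], [[0, 0, -4], 0, 1], [[0, 0, 0], 0, 1]], newtons=100)

```text
clock: 9.75
position: [0.5437, 0.0695, 0.0327]
tool_rot: [3.141, 0.0, 1.78]
force: [-0.1, 0.5, -0.5]
grip_width: 0.0255
finger_force: 102.4
```

arm_command(commands=[[[0, 0, -3], 0, 1], [[0, 0, -3], 0, 1], [[0, 0, -3], 0, 1], [[0, 0, -3], 0, 1], [[0, 0, 0], 0, 1]])

```text
clock: 10.25
position: [0.5435, 0.0715, 0.0205]
tool_rot: [3.141, -0.002, 1.781]
force: [-0.7, 9.4, 2.0]
grip_width: 0.0253
finger_force: 103.1
```

arm_command(commands=[[[0, 1.5, 0], 0, 1], [[0, 0, -2], 0, 1], [[0, 0, -2], 0, 1], [[0, 0, 0], 0, 1]])

```text
clock: 10.65
position: [0.5434, 0.0715, 0.0164]
tool_rot: [3.141, -0.0, 1.78]
force: [-1.6, 2.1, 1.7]
grip_width: 0.0254
finger_force: 103.2
```

arm_command(commands=[[[0, 0, -2], 0, 1], [[0, 0, -2], 0, 1], [[0, 0, 0], 0, 1]])

```text
clock: 10.95
position: [0.5435, 0.0716, 0.0132]
tool_rot: [3.141, -0.001, 1.78]
force: [-6.0, 2.3, 20.8]
grip_width: 0.0256
finger_force: 105.3
```

arm_command(commands=[[[0, 0, -1], 0, 1], [[0, 0, -1], 0, 1], [[0, 0, 0], 0, 1]])

```text
clock: 11.25
position: [0.5437, 0.0716, 0.013]
tool_rot: [3.14, -0.001, 1.78]
force: [-19.1, 2.2, 68.2]
grip_width: 0.0256
finger_force: 111.5
```

Run:
```python
from h import *
f=fr("wrist"); s=fr("side")
cv2.imwrite("pics/c1.png",np.hstack([f["image"][80:400,220:500],cv2.resize(s["image"][170:270,230:370],(448,320),interpolation=3)])[:,:,::-1])
```

```text
(no output)
```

View pics/c1.png

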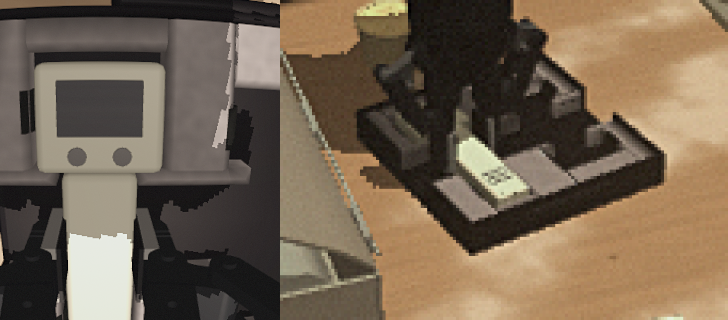

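Pushing gave 68 N at the expected floor height, and the tool looks level and deep in its cutout. I'll release it and look from above.

arm_command(commands=[[[0, 0, 1.5], 0, 1], [[0, 0, 0], 0, -0.1], [[0, 0, 0], 0, -0.1], [[0, 0, 0], 0, -0.1], [[0, 0, 10], 0, -0.1], [[0, 0, 20], 0, -0.1], [[0, 0, 30], 0, -0.1], [[0, 0, 30], 0, -0.1], [[0, 0, 30], 0, -0.1], [[0, 0, 30], 0, -0.1], [[0, -10, 10], 0, -0.1], [[0, 0, 0], 0, -0.1]])

```text
clock: 12.55
position: [0.544, 0.06, 0.1734]
tool_rot: [3.139, 0.0, 1.778]
force: [1.0, -0.3, -0.3]
grip_width: 0.0471
finger_force: 0.0
```

Run:
```python
from h import *
print(bot.observe()["position"])
f=fr("wrist"); s=fr("side"); np.save("w4.npy",f,allow_pickle=True)
cv2.imwrite("pics/c2.png",np.hstack([f["image"][60:360,200:500],cv2.resize(s["image"][170:270,230:370],(420,300),interpolation=3)])[:,:,::-1])
```

```text
[0.54399543 0.05997921 0.17337933]
```

View pics/c2.png

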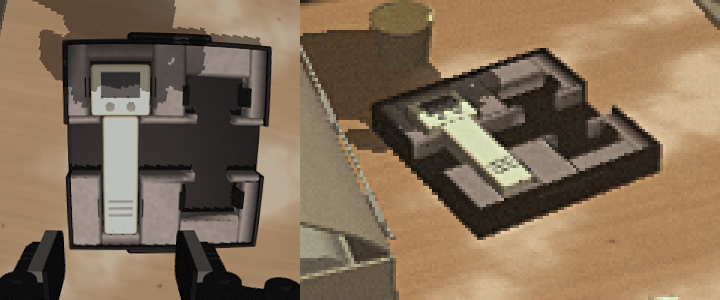

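Thermometer appears flush and level in its slot, from (100,70) to (120,235) in the crop. Now the meter at (561,-173), yaw 3.01.

arm_command(commands=[[[1, -13, 0], 0.07, -0.1], [[1, -13, 0], 0.07, -0.1], [[1, -13, 0], 0.07, -0.1], [[1, -13, 0], 0.07, -0.1], [[1, -13, 0], 0.07, -0.1], [[1, -13, 0], 0.07, -0.1], [[1, -13, 0], 0.07, -0.1], [[1, -13, 0], 0.07, -0.1], [[1, -13, 0], 0.07, -0.1], [[1, -13, 0], 0.07, -0.1], [[1, -13, 0], 0.07, -0.1], [[1, -13, 0], 0.07, -0.1], [[1, -13, 0], 0.07, -0.1], [[1, -13, 0], 0.07, -0.1], [[1, -13, 0], 0.07, -0.1], [[1, -13, 0], 0.07, -0.1], [[1, -13, 0], 0.07, -0.1], [[0, -12, 0], 0.04, -0.1], [[0, 0, 0], 0, -0.1], [[0, 0, 0], 0, -0.1]])

```text
clock: 14.65
position: [0.56, -0.1712, 0.1707]
tool_rot: [3.141, -0.002, 3.008]
force: [-0.4, 0.4, 0.4]
grip_width: 0.0469
finger_force: 0.0
```

Run:
```python
from h import *
s=bot.observe(); print(s["position"],s["tool_rot"],s["grip_width"],s["qpos"][6])
f=fr("wrist"); im=f["image"].astype(int); cv2.imwrite("pics/w5.png",f["image"][:,:,::-1])
ch=im.max(2)-im.min(2); x0,y0,x1,y1=260,80,380,320
m=np.zeros(im.shape[:2],np.uint8); m[y0:y1,x0:x1]=(((im[...,1]-0.78*im[...,0]>8)&(ch<45))*255)[y0:y1,x0:x1]
m=cv2.morphologyEx(m,cv2.MORPH_CLOSE,np.ones((9,9))); m=cv2.morphologyEx(m,cv2.MORPH_OPEN,np.ones((5,5)))
r,c=rect(f,m,.021); print(r,cv2.boundingRect(c))
```

```text
[ 0.55998571 -0.17117708  0.17072459] [ 3.14092679e+00 -1.65253879e-03  3.00818058e+00] 0.046885798565330185 1.6570765533931902
((573.9845581054688, -175.06527709960938), (163.86520385742188, 80.38771057128906), 5.909330368041992) (260, 144, 117, 176)
```

View pics/w5.png

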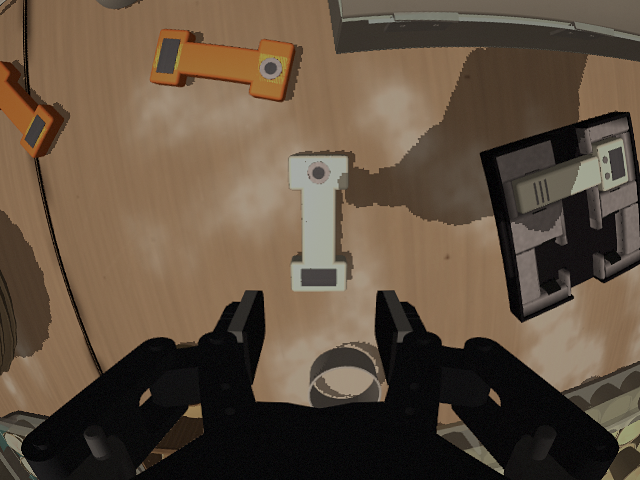

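The meter is upright in the wrist view: well block at rows 154–190 and columns 289–348, display block ending at row 291, columns 291–346. The ring cutter at (345,378) is clear.

Run:
```python
from h import *
f=fr("wrist")
p=toz(f,[(289,156),(348,156),(346,290),(291,290)],.021)*1000
print(p,p.mean(0)); d=p[2]+p[3]-p[0]-p[1]; print(np.degrees(np.arctan2(d[1],d[0])),np.linalg.norm(d)/2)
```

```text
[[ 501.78041162 -186.77017514]
 [ 507.89158976 -140.85779747]
 [ 620.41235788 -155.32514851]
 [ 614.18653177 -202.29937539]] [ 561.06772276 -171.31312413]
-7.59622001461739 113.45913157757617
```

arm_command(commands=[[[1, 0, -20], 0, -0.1], [[0, 0, -25], 0, -0.1], [[0, 0, -25], 0, -0.1], [[0, 0, -25], 0, -0.1], [[0, 0, -20], 0, -0.1], [[0, 0, -20], 0, -0.1], [[0, 0, -15], 0, -0.1], [[0, 0, -8], 0, -0.1], [[0, 0, -5], 0, -0.1], [[0, 0, -2], 0, -0.1], [[0, 0, -1], 0, -0.1], [[0, 0, 0], 0, -0.1], [[0, 0, 0], 0, 1], [[0, 0, 0], 0, 1], [[0, 0, 0], 0, 1], [[0, 0, 0], 0, 1], [[0, 0, 0], 0, 1], [[0, 0, 0], 0, 1]], newtons=60)

```text
clock: 16.55
position: [0.5616, -0.1718, 0.0065]
tool_rot: [-3.142, 0.001, 3.01]
force: [-2.7, 0.4, 9.3]
grip_width: 0.0267
finger_force: 60.0
```

arm_command(commands=[[[0, 0, 10], 0, 1], [[0, 0, 20], 0, 1], [[0, 0, 30], 0, 1], [[0, 0, 30], 0, 1], [[0, 0, 30], 0, 1], [[0, 0, 23], 0, 1], [[4, 20, 0], -0.1, 1], [[4, 20, 0], -0.1, 1], [[4, 20, 0], -0.1, 1], [[4, 20, 0], -0.1, 1], [[4, 20, 0], -0.1, 1], [[4, 20, 0], -0.1, 1], [[4, 20, 0], -0.1, 1], [[5, 20, 0], -0.1, 1], [[5, 20, 0], -0.1, 1], [[5, 20, 0], -0.1, 1], [[5, 20, 0], -0.1, 1], [[5, 20, 0], -0.1, 1], [[5, 20, 0], -0.03, 1], [[0, 0, 0], 0, 1]])

```text
clock: 18.55
position: [0.6195, 0.0918, 0.1491]
tool_rot: [3.141, -0.002, 1.783]
force: [-0.9, 0.3, -1.6]
grip_width: 0.0261
finger_force: 59.2
```

arm_command(commands=[[[0, 0, 0], 0, 1], [[0, 0, 0], 0, 1]], newtons=100)

```text
clock: 18.75
position: [0.6192, 0.0873, 0.1492]
tool_rot: [3.142, 0.0, 1.779]
force: [1.0, -0.7, -0.4]
grip_width: 0.0255
finger_force: 102.6
```

Run:
```python
from h import *
s=bot.observe(); print(s["position"],s["tool_rot"],s["grip_width"])
f=fr("wrist"); np.save("w6.npy",f,allow_pickle=True); cv2.imwrite("pics/w6.png",f["image"][:,:,::-1])
```

```text
[0.61923562 0.08725324 0.14915868] [3.14154646e+00 1.48037555e-04 1.77926806e+00] 0.02550937125838608
```

View pics/w6.png

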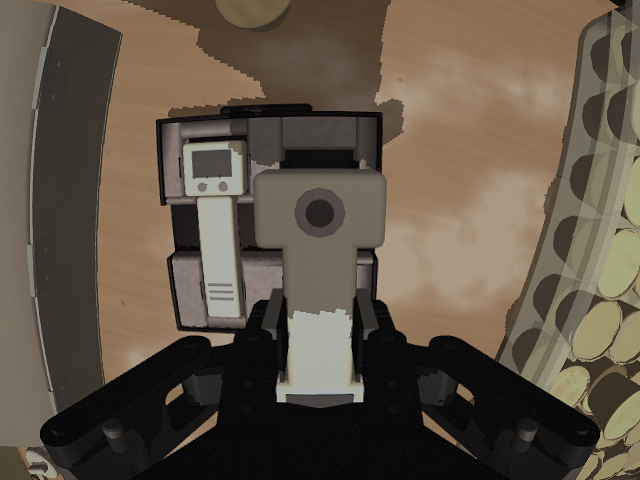

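Meter held straight over its cutout: well block at columns 254–386 (centre 320), end edge at row 169.

Run:
```python
from h import *
f=np.load("w6.npy",allow_pickle=True).item()
s=bot.observe(); T=s["position"][:2]*1000; a=s["tool_rot"][2]-np.pi/2
M=np.array([[np.cos(a),-np.sin(a)],[np.sin(a),np.cos(a)]])
print((toz(f,[(320,169),(254,205),(386,205)],.1637)*1000-T)@M, T,s["tool_rot"])
```

```text
[[ -0.25127992  60.1719662 ]
 [-23.6832603   47.57439281]
 [ 23.24205507  47.61174173]] [619.30011667  87.19103344] [3.14147897e+00 1.03988978e-04 1.77893867e+00]
```

arm_command(commands=[[[0.5, 0, -20], 0, 1], [[0, 0, -25], 0, 1], [[0, 0, -25], 0, 1], [[0, 0, -25], 0, 1], [[0, 0, -12], 0, 1], [[0, 0, -6], 0, 1], [[0, 0, -4], 0, 1], [[0, 0, 0], 0, 1], [[0, 0, -3], 0, 1], [[0, 0, -3], 0, 1], [[0, 0, -3], 0, 1], [[0, 0, 0], 0, 1]], newtons=100)

```text
clock: 20.0
position: [0.6198, 0.0881, 0.0228]
tool_rot: [-3.141, -0.0, 1.78]
force: [-2.3, -1.5, 0.3]
grip_width: 0.0252
finger_force: 103.1
```

arm_command(commands=[[[0, 0, -3], 0, 1], [[0, 0, -2], 0, 1], [[0, 0, 0], 0, 1]])

```text
clock: 20.3
position: [0.6198, 0.0882, 0.0178]
tool_rot: [-3.141, -0.0, 1.78]
force: [-2.3, -0.4, 0.3]
grip_width: 0.0255
finger_force: 103.2
```

arm_command(commands=[[[0, 0, -2], 0, 1], [[0, 0, -1.5], 0, 1], [[0, 0, 0], 0, 1]])

```text
clock: 20.6
position: [0.62, 0.0882, 0.0147]
tool_rot: [3.141, -0.0, 1.78]
force: [-3.8, -1.3, 9.4]
grip_width: 0.0253
finger_force: 104.0
```

arm_command(commands=[[[0, 0, -1], 0, 1], [[0, 0, -1], 0, 1], [[0, 0, 0], 0, 1]])

```text
clock: 20.9
position: [0.6201, 0.0883, 0.0146]
tool_rot: [3.141, -0.001, 1.78]
force: [-16.2, -1.5, 45.2]
grip_width: 0.0252
finger_force: 108.8
```

The hard stop is at the expected height, so I'll release it. Then I'll close the fingers and touch both ends of each tool to confirm it is seated.

arm_command(commands=[[[0, 0, 1.5], 0, 1], [[0, 0, 0], 0, -0.1], [[0, 0, 0], 0, -0.1], [[0, 0, 0], 0, -0.1], [[0, 0, 10], 0, -0.1], [[0, 0, 20], 0, -0.1], [[0, 0, 30], 0, -0.1], [[0, 0, 20], 0, 1], [[-10, 44, 0], 0, 1], [[0, 0, 0], 0, 1], [[0, 0, 0], 0, 1], [[0, 0, 0], 0, 1], [[0, 0, 0], 0, 1]], newtons=40)

```text
clock: 22.2
position: [0.61, 0.1313, 0.0939]
tool_rot: [-3.141, 0.0, 1.779]
force: [0.4, -0.4, 0.1]
grip_width: -0.0001
finger_force: 0.0
```

Run:
```python
from h import *
t=fr("top"); s=fr("side")
cv2.imwrite("pics/c3.png",np.hstack([cv2.resize(t["image"][150:300,130:280],(380,380),interpolation=3),cv2.resize(s["image"][170:270,240:350],(418,380),interpolation=3)])[:,:,::-1])
```

```text
(no output)
```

View pics/c3.png

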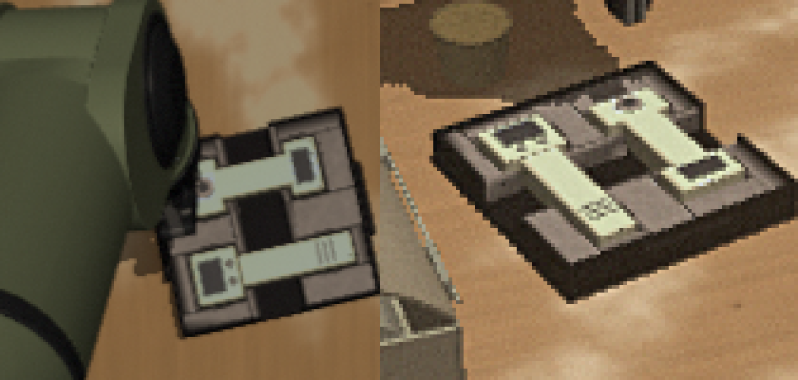

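Both tools lie level in their slots in both views. That was my eleventh picture, one over the limit, so I'll view no more. I'll check the seating by touch instead.

arm_command(commands=[[[0, 0, -25], 0, 1], [[0, 0, -20], 0, 1], [[0, 0, -12], 0, 1], [[0, 0, -4], 0, 1], [[0, 0, -3], 0, 1], [[0, 0, -1], 0, 1], [[0, 0, 0], 0, 1]])

```text
clock: 23.0
position: [0.6103, 0.1322, 0.0294]
tool_rot: [3.141, -0.0, 1.78]
force: [-0.1, -0.1, 0.5]
grip_width: 0.0003
finger_force: 0.0
```

arm_command(commands=[[[0, 0, -1], 0, 1], [[0, 0, 0], 0, 1]])

```text
clock: 23.2
position: [0.6104, 0.1323, 0.0291]
tool_rot: [3.14, -0.0, 1.78]
force: [-5.0, -0.3, 15.0]
grip_width: -0.0
finger_force: 7.7
```

The well end touches at 29.1 mm, so it's home. Next the display end, then the thermometer's ends.

arm_command(commands=[[[0, 0, 15], 0, 1], [[5, -25, 0], 0, 1], [[5, -25, 0], 0, 1], [[5, -25, 0], 0, 1], [[3, -11, 0], 0, 1], [[0, 0, -8], 0, 1], [[0, 0, -5], 0, 1], [[0, 0, -2], 0, 1], [[0, 0, -1], 0, 1], [[0, 0, 0], 0, 1]])

```text
clock: 24.2
position: [0.6279, 0.0476, 0.0289]
tool_rot: [3.141, -0.001, 1.781]
force: [-17.0, -2.6, 48.9]
grip_width: 0.0004
finger_force: 24.4
```

arm_command(commands=[[[0, 0, 15], 0, 1], [[-23, 0, 0], 0, 1], [[-23, -4, 0], 0, 1], [[-20, -25, 0], 0, 1], [[-4, -8, 0], 0, 1], [[0, 0, 0], 0, 1], [[0, 0, -8], 0, 1], [[0, 0, -4], 0, 1], [[0, 0, -2], 0, 1], [[0, 0, -1], 0, 1], [[0, 0, 0], 0, 1]])

```text
clock: 25.3
position: [0.5586, 0.0106, 0.0287]
tool_rot: [3.14, -0.002, 1.781]
force: [-17.6, 3.8, 62.0]
grip_width: 0.0002
finger_force: 30.9
```

arm_command(commands=[[[0, 0, 17], 0, 1], [[-5, 22, 0], 0, 1], [[-5, 22, 0], 0, 1], [[-5, 22, 0], 0, 1], [[-5, 22, 0], 0, 1], [[-5, 22, 0], 0, 1], [[0, 0, 0], 0, 1], [[0, 0, -8], 0, 1], [[0, 0, -4], 0, 1], [[0, 0, -2], 0, 1], [[0, 0, -2], 0, 1], [[0, 0, 0], 0, 1]])

```text
clock: 26.5
position: [0.5328, 0.1185, 0.0289]
tool_rot: [-3.141, -0.001, 1.778]
force: [-11.1, -2.2, 37.0]
grip_width: 0.0
finger_force: 18.4
```

arm_command(commands=[[[0, 0, 20], 0, 1], [[0, 0, 40], 0, 1], [[0, 0, 40], 0, 1], [[0, 0, 40], 0, 1], [[0, 0, 40], 0, 1], [[0, -30, 0], 0, 1], [[0, -30, 0], 0, 1], [[0, -30, 0], 0, 1], [[0, -30, 0], 0, 1], [[0, -30, 0], 0, 1], [[0, 0, 0], 0, 1], [[0, 0, 0], 0, 1]])

```text
clock: 27.7
position: [0.5328, -0.0316, 0.2077]
tool_rot: [-3.141, -0.0, 1.778]
force: [0.3, 0.2, 0.1]
grip_width: -0.0003
finger_force: 0.0
```

Run:
```python
from h import *
a=cv2.imread("pics/side0.png")[:,:,::-1].astype(int); b=fr("side")["image"].astype(int)
for n,x0,y0,x1,y1 in (("ring",383,243,420,278),("tape",410,293,457,335),("cup",250,168,276,194),("tray",250,180,352,250)):
    print(n,np.abs(a-b)[y0:y1,x0:x1].mean().round(1))
s=bot.observe(); print(s["clock"],s["position"],s["force"])
```

```text
ring 4.3
tape 4.2
cup 4.1
tray 24.5
27.75 [ 0.53288779 -0.03065826  0.20760081] [-0.81902741 -0.03755973 -0.08105829]
```

All four ends touch at 29 mm and the bystanders haven't moved, so I'm handing in.

```bash
python3 -c "
from workcell import ticket
print(ticket.job_done())"
```

```text
the job is handed in; nothing more can be done
None
```

I put the thermometer and the sugar meter away display up and handed the job in at about 28 s: all four ends touched at 29 mm (fully home), and the bystanders hadn't moved, but I viewed 11 pictures, one over your limit of 10.

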